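# Sort the lampworking bench: glass to glass, tool to tools

### The job

The session at the glass torch is over: sort the two things left in the middle of the bench. Stand the little amber tumbler upright on the floor of the tray that holds the other tumblers, and lay the graphite paddle flat on the floor of the tray that holds the wooden-handled reamer. Set both down rather than dropping them, and leave the jar of rods, the brass rod rest and the brush where they are.

Things in the scene. Friction and masses are not known exactly. Their poses are not given: they have to be found in the camera images.
- tumbler: Small open amber glass tumbler standing on the bench, 60 mm high, 42 mm across at the foot and 48 mm at the rim, wall 4 mm, about 0.1 kg. Origin: centre of its underside, z up along its axis.
- paddle: Graphite paddle lying flat on the bench, 180 mm long, about 0.1 kg: a black graphite blade (60 x 40 x 12 mm) on a square wooden handle (120 mm long, 18 mm wide, 18 mm high) with a thin brass ferrule. Origin: centre of its length and width, on its underside; x along it towards the blade (handle from x = -90 to +30 mm, blade from +30 to +90 mm), y across it, z up. It balances about 15 mm from the origin towards the blade, still on the handle.
- glass_tray: Open pressed-steel tray, fixed to the bench, outside 170 (its x) by 260 (its y) by 30 mm high, walls and floor 4 mm thick; origin: centre of the underside, z up, the tray's floor at z = 4 mm. The two trays are the same pan and may lie on either side. This one holds two tumblers like the loose one, fixed, standing at its +y end (centres at x = +36 and -36 mm, y = +90 mm, tops at z = 64 mm); the rest of its floor is free.
- tool_tray: Open pressed-steel tray, fixed to the bench, outside 170 (its x) by 260 (its y) by 30 mm high, walls and floor 4 mm thick; origin: centre of the underside, z up, the tray's floor at z = 4 mm. The two trays are the same pan and may lie on either side. This one holds a reamer, fixed: a 195 mm rod with a wooden handle and a black graphite tip, lying along y by its +x wall (x from 58 to 74 mm, tops at z = 20 mm); the rest of its floor is free.
- rod_jar: Bystander: clear glass jar, 70 mm across and 100 mm high, with thin glass rods standing in it up to 180 mm high. Origin: centre of its underside.
- rod_rest: Bystander: brass rod rest, an upright plate with a V notch on a 60 x 90 mm foot, 85 mm high. Origin: centre of its underside.
- brush: Bystander: flat brush with a wooden handle, pale bristles and a steel ferrule, 160 mm long (x along it towards the bristles), 30 mm wide and 16 mm high. Origin: centre of its length on its underside.
There are look-alikes about, which are no part of the job. Leave any pink, red or turquoise look-alike of the paddle alone.

How it is judged (in metres and radians):
At the end, for the whole second after the job is handed in: Tumbler in the tray with the tumblers, paddle in the tray with the reamer: each origin within 75 mm (tray x) and 120 mm (tray y) of the tray's centre and under 12 mm above its underside (on the floor, not on a rim), upright or flat within 10 degrees, at rest (below 30 mm/s) (x of tumbler in the frame of glass_tray between -0.075 and 0.075 m and y of tumbler in the frame of glass_tray between -0.12 and 0.12 m and z of tumbler in the frame of glass_tray between -0.005 and 0.012 m and angle between each of tumbler, paddle's own z axis and vertical below 0.175 rad and linear speed of each of tumbler, paddle below 0.03 m/s and x of paddle in the frame of tool_tray between -0.075 and 0.075 m and y of paddle in the frame of tool_tray between -0.12 and 0.12 m and z of paddle in the frame of tool_tray between -0.005 and 0.012 m); the robot touches nothing.
It fails at once if The tumbler is dropped or thrown: it moves faster than 0.9 m/s out of the fingers (a fall of about 40 mm) (linear speed of tumbler above 0.9 m/s and contact force between the fingers and tumbler below 0.1 N).
It fails at once if The paddle is dropped or thrown: it moves faster than 0.9 m/s out of the fingers (a fall of about 40 mm) (linear speed of paddle above 0.9 m/s and contact force between the fingers and paddle below 0.1 N).
It fails at once if The jar of rods, the brass rod rest or the brush is moved by more than 30 mm (distance of any of rod_jar, rod_rest, brush from where it was at the start of the episode above 0.03 m).
It also fails if it takes over 64 s, if anything falls off the work surface, if the arm or the gripper's body presses on something with over 40 N, if the wrist force passes 120 N, or if a joint passes its speed limit or range.

### The arm

A 6-joint arm with a two-finger parallel gripper is mounted at the origin on the work surface. World frame = base frame: x ahead of the robot, y to its left, z up, the work surface at z = 0. Lengths are in m, angles in degrees, forces in N, time in s.
With the tool pointing down it reaches from about 0.4 to 0.825 m from the base axis. Payload 7 kg.
Tool frame: the origin (TCP) lies midway between the tips of the shut fingers; the grasp point (between the pads) lies 19 mm behind it (bot.grip_depth is the y of the grasp point in the tool frame, in m); y points along the fingers, x is the direction in which the jaws open and shut, and the axes are right-handed (so a half turn about y gives the same grasp; the last joint's range is limited). The gripper opens to 88 mm and grips with 3 to 60 N. Pads are 19 mm wide; open, the fingers measure 130 mm over their backs; the gripper's body (78 mm by 193 mm) begins 47 mm behind the grasp point.
Start: joints at [-49.441, 20.546, 0.682, 0, -70.136, -16.507], TCP at [0.275, -0.616, 0.227] pointing down, gripper open.
Joint ranges: [-176.03, 176.03], [-82.01, 121.73], [-58.28, 71.71], [-173.87, 95.51], [-174.79, -0.11], [-173.66, 173.66]. Speed limits (degrees/s): [136.94, 136.94, 172.46, 180, 180, 180].

### API

Orientations are given as [roll, pitch, yaw] about the fixed x, y, z axes, in that order (R = Rz(yaw) Ry(pitch) Rx(roll)).
In Python, from station import bot gives the robot as it stands. Calls block until the motion is done:
- bot.move_to(position, orientation): joint-space move of the TCP to a pose.
- bot.move_l(position, orientation=None, velocity=0.15): straight line of the TCP; orientation=None keeps the orientation; velocity is the mean speed in m/s.
- bot.move_joints(angles): joint-space move.
- bot.move_gripper(opening, f_grip=None): finger opening in m; f_grip is the grip in N (None keeps the last); returns when the fingers have stopped.
- bot.pause(seconds).
- bot.solve_ik(position, orientation): joint angles nearest the present ones, or None.
- bot.state(): the state.
- bot.camera(name): name is "side" or "top"; returns a dict with "img" (420x560x3 uint8, red, green, blue), "intrinsics" (3x3 intrinsics, pixels), "dist_coeffs" ([k1, k2, p1, p2, k3] as OpenCV has them; the pictures are not rectified), "rvec" (rotation vector, rad) and "tvec" (3), from world to camera coordinates, as OpenCV has them. Camera axes: x right, y down, z forward; pixel columns grow to the right and rows downward; lengths in m; the calibration is good to about 2 mm. A picture is of the moment at which its call begins. There is no depth.
A pose or a line that the arm cannot do raises bot.MotionError and nothing moves.
- bot.finish_job(): hands the job in, once; it reports no verdict.
The state is a dict: "time": time; "joints": joint angles; "qvel": joint speeds; "effort": joint torques, N m; "position": TCP position; "eef_rot": TCP orientation; "contact_force": force on the tool from outside, world axes, zero at the start; "torque": the same for the moment, N m; "grip_width": finger opening in m.
Only numpy, scipy, OpenCV 4.12 (cv2) and the standard library are available. Lean on these libraries where they do the work, as an engineer would, in place of code of your own. Each camera call takes 0.05 s, during which the arm holds its last target. There are 200 camera calls.

## Working session

There is one attempt and no reset: what is moved stays moved. The work goes in short steps, each a Python script; the robot and the scene stay as the last script left them, time stands still between calls to the robot, and variables do not carry over. Pictures are saved under pics/ and viewed, about 8 in all and at most 12, crops included, and the job is handed in when it is done.

```bash
mkdir -p pics; ls
python3 - <<'E'
from station import bot
import cv2,numpy as np
for n in("top","side"):
    c=bot.camera(n); cv2.imwrite(f"pics/{n}0.png",c["img"][:,:,::-1])
    R=cv2.Rodrigues(np.array(c["rvec"],float))[0]; print(n,-R.T@np.array(c["tvec"]).ravel(),R[2],c["intrinsics"],c["dist_coeffs"])
s=bot.state();print(s["eef_rot"],s["time"],s["grip_width"])
E
```

```text
pics
top [0.3009093  0.07737683 1.62060029] [ 0.09342964 -0.0093744  -0.99558175] [[470.70925292   0.         275.37331473]
 [  0.         470.70925292 209.01403649]
 [  0.           0.           1.        ]] [-0.1250891  0.         0.         0.         0.       ]
side [-0.50435468 -1.24772153  1.12692301] [ 0.48799373  0.67476846 -0.55366925] [[527.37844558   0.         283.65428234]
 [  0.         527.37844558 210.80010384]
 [  0.           0.           1.        ]] [0.05392309 0.         0.         0.         0.        ]
[-8.99917844e+01 -8.49493869e-02  1.14044989e+02] 0.1 0.08731802944318319
```

View pics/top0.png

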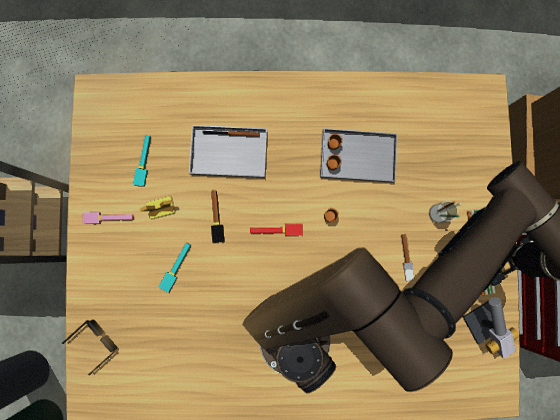

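View pics/side0.png

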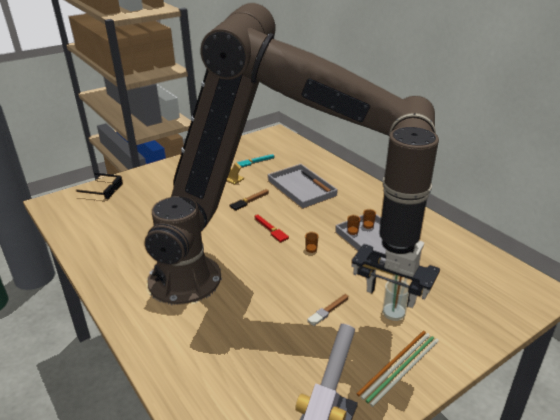

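The top view shows the trays at about (229,152), with the reamer, and (358,156), with the tumblers. The paddle is at (217,217) with its blade towards the robot, and the tumbler is at (331,216). In the side view the paddle is at (250,200) and the tumbler at (312,243), and the gripper hides part of the glass tray. Next I'll measure with masks.

```bash
cat > h.py <<'E'
import cv2,numpy as np
from station import bot
def cast(c,p):
    K=np.array(c["intrinsics"]);D=np.array(c["dist_coeffs"],float)
    u=cv2.undistortPoints(np.array(p,float).reshape(-1,1,2),K,D).reshape(-1,2)
    R=cv2.Rodrigues(np.array(c["rvec"],float))[0];o=-R.T@np.array(c["tvec"],float).ravel()
    return o,np.c_[u,np.ones(len(u))]@R
def plane(c,p,z):
    o,d=cast(c,p);return o+d*((z-o[2])/d[:,2])[:,None]
def tri(c1,p1,c2,p2):
    o1,d1=cast(c1,p1);o2,d2=cast(c2,p2);out=[]
    for a,b in zip(d1,d2):
        s=np.linalg.lstsq(np.c_[a,-b],o2-o1,rcond=None)[0]
        out.append(np.r_[(o1+s[0]*a+o2+s[1]*b)/2,np.linalg.norm(o1+s[0]*a-o2-s[1]*b)])
    return np.array(out)
def blob(c,roi,f):
    """largest blob of mask f(hsv) in roi x0,y0,x1,y1 -> contour in full pixels, mask moments centre"""
    x0,y0,x1,y1=roi;hsv=cv2.cvtColor(np.ascontiguousarray(c["img"][y0:y1,x0:x1]),cv2.COLOR_RGB2HSV).astype(int)
    m=f(hsv[...,0],hsv[...,1],hsv[...,2]).astype(np.uint8)
    n,l,s,ce=cv2.connectedComponentsWithStats(m)
    i=1+np.argmax(s[1:,4]);cn=max(cv2.findContours((l==i).astype(np.uint8),0,cv2.CHAIN_APPROX_NONE)[0],key=cv2.contourArea)
    return cn.reshape(-1,2)+[x0,y0],ce[i]+[x0,y0],s[i]
E
python3 - <<'E'
from h import *
np.set_printoptions(precision=4,suppress=True)
t,s=bot.camera("top"),bot.camera("side")
amber=lambda h,S,v:(S>150)&(v<190)&(h<18)
black=lambda h,S,v:(v<60)
wood=lambda h,S,v:(S>130)&(v>60)&(v<190)&(h<18)
grey=lambda h,S,v:(S<70)
B={}
for k,f,rt,rs in[("tumbler",amber,(318,202,345,230),(300,228,324,256)),("blade",black,(205,222,230,246),(226,196,249,212)),("handle",wood,(205,186,228,226),(243,186,274,206)),("ttray",grey,(185,120,273,184),(262,162,342,208)),("gtray",grey,(315,122,402,188),(330,205,395,255))]:
    a=blob(t,rt,f);b=blob(s,rs,f);B[k]=(a,b)
    print(k,a[1],a[2],b[1],b[2],tri(t,[a[1]],s,[b[1]])[0],plane(t,[a[1]],0.01)[0])
for k in("ttray","gtray"):
    q=cv2.boxPoints(cv2.minAreaRect(B[k][0][0].astype(np.float32)));print(k,q.tolist());w=plane(t,q,.03);print(w,w.mean(0))
# side tray corners: extreme points of the diamond
c=B["ttray"][1][0];L,Rr,U,D=c[c[:,0].argmin()],c[c[:,0].argmax()],c[c[:,1].argmin()],c[c[:,1].argmax()];print(L,Rr,U,D)
v=[]
for img,n,(x0,y0,x1,y1),i in[(t,"t",(180,115,405,250),0),(s,"s",(220,150,400,270),1)]:
    im=np.ascontiguousarray(img["img"][:,:,::-1])
    for k in B: cv2.drawContours(im,[B[k][i][0].reshape(-1,1,2).astype(int)],-1,(0,255,0),1)
    v.append(cv2.resize(cv2.copyMakeBorder(im[y0:y1,x0:x1],0,0,0,225-(x1-x0),0),None,fx=3,fy=3,interpolation=0)[:405 if i==0 else 360])
cv2.imwrite("pics/ov.png",cv2.resize(np.vstack(v),None,fx=.78,fy=.78))
E
```

```text
tumbler [330.8188 215.0687] [  6   6  14  15 160] [311.1604 242.0849] [  6   5  12  20 212] [ 0.4266 -0.1248  0.0292  0.0045] [ 0.4301 -0.1285  0.01  ]
blade [217.385 233.39 ] [  6   2  13  19 200] [238.191  204.7416] [ 4  5 17  9 89] [0.369  0.2625 0.003  0.0014] [0.3693 0.2613 0.01  ]
handle [214.35  205.625] [  6   4   8  32 160] [256.7917 195.5417] [ 3  4 22 13 96] [0.4645 0.2735 0.0045 0.0024] [0.4649 0.2722 0.01  ]
ttray [227.1255 151.5075] [   4    5   78   53 3586] [301.0947 184.9357] [   6    1   69   45 1710] [0.6545 0.2295 0.0075 0.0008] [0.6543 0.2291 0.01  ]
gtray [361.1259 155.198 ] [   5    6   77   54 3344] [372.7356 234.1633] [   6    0   59   50 1702] [ 0.6262 -0.2281  0.039   0.0174] [ 0.6396 -0.2392  0.01  ]
ttray [[188.3914337158203, 173.7805633544922], [190.7511749267578, 124.22626495361328], [266.769287109375, 127.84617614746094], [264.4095458984375, 177.40048217773438]]
[[0.5732 0.36   0.03  ]
 [0.7478 0.3547 0.03  ]
 [0.7326 0.0904 0.03  ]
 [0.5589 0.0992 0.03  ]] [0.6531 0.226  0.03  ]
gtray [[319.04962158203125, 176.56724548339844], [322.62347412109375, 127.42716979980469], [398.42254638671875, 132.93983459472656], [394.84869384765625, 182.0799102783203]]
[[ 0.561  -0.0879  0.03  ]
 [ 0.7337 -0.1034  0.03  ]
 [ 0.715  -0.3697  0.03  ]
 [ 0.5412 -0.3504  0.03  ]] [ 0.6377 -0.2279  0.03  ]
[268 173] [336 195] [300 163] [302 207]
```

View pics/ov.png

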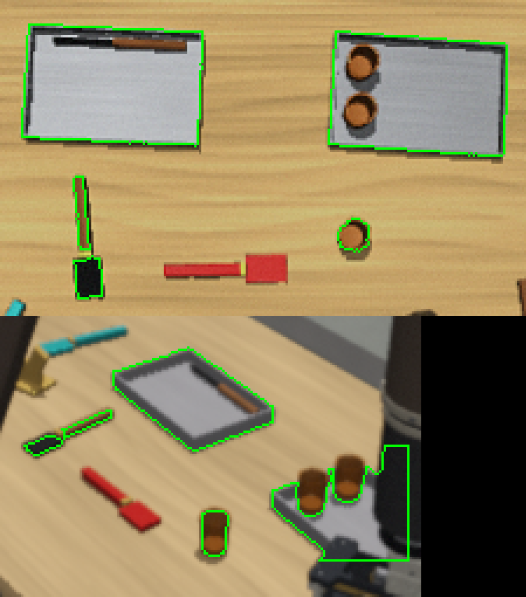

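Masks are clean, and the two-view heights put both objects and the tray on the bench. I'll do the paddle first, which also clears the side camera's view of the glass tray.

Run:
```python
from h import *
np.set_printoptions(precision=3,suppress=True)
bot.move_l([0.275,-0.616,0.33],velocity=0.3)
best=None
for y in(-83.4,96.6):
    q=bot.solve_ik([0.4137,0.267,0.10],[-90,0,y]);print(y,q)
    for y2 in(-3.1,176.9):
        print('  place',y2,bot.solve_ik([0.64,0.24,0.06],[-90,0,y2]),'tumb',bot.solve_ik([0.427,-0.125,0.1],[-90,0,y2]))
    if q is not None and (best is None or abs(q[5])<abs(best[1][5])): best=(y,q)
y=best[0]
bot.move_to([0.4137,0.267,0.16],[-90,0,y])
t,s=bot.camera("top"),bot.camera("side")
for n,c in(("t1",t),("s1",s)): cv2.imwrite(f"pics/{n}.png",c["img"][:,:,::-1])
print(bot.state()["time"],bot.state()["joints"],y)
amber=lambda h,S,v:(S>150)&(v<190)&(h<18)
b=blob(s,(300,228,324,256),amber);print("tumb side",b[1],plane(s,[b[1]],0.03))
```

```text
-83.4 [ 55.764  10.6   -31.714   0.    -47.686  40.836]
  place -3.1 [ 36.852  29.02   -9.202   0.    -51.779 140.048] tumb [  9.22    6.194 -37.259  -0.    -46.547 167.68 ]
  place 176.9 [ 36.852  29.02   -9.202   0.    -51.779 -39.952] tumb [  9.22    6.194 -37.259   0.    -46.547 -12.32 ]
96.6 [  55.764   10.6    -31.714   -0.     -47.686 -139.164]
  place -3.1 [ 36.852  29.02   -9.202   0.    -51.779 140.048] tumb [  9.22    6.194 -37.259  -0.    -46.547 167.68 ]
  place 176.9 [ 36.852  29.02   -9.202   0.    -51.779 -39.952] tumb [  9.22    6.194 -37.259   0.    -46.547 -12.32 ]
3.975 [ 55.71    6.552 -27.324   0.003 -56.121  40.831] -83.4
tumb side [311.158 241.972] [[ 0.424 -0.124  0.03 ]]
```

View pics/s1.png

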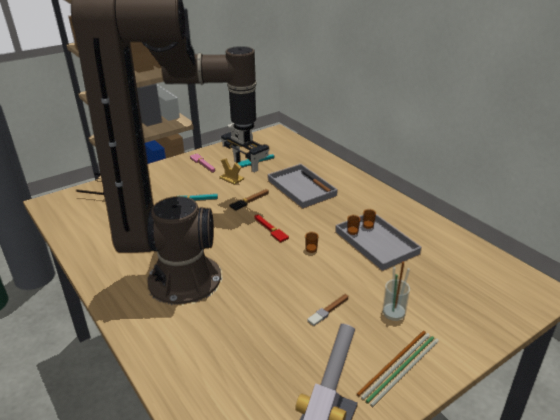

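View pics/t1.png

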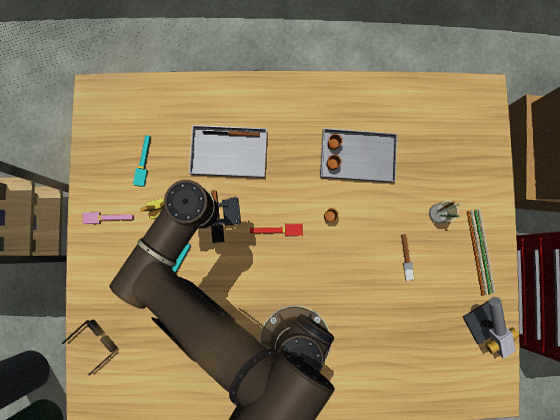

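The glass tray is now clear in the side view, with corners at about (337,238), (370,215), (418,250) and (383,265). The tumbler and paddle haven't moved. The rod rest at (158,207) may be close to the gripper body once it's lowered, so I'll measure it along with the tray.

Run:
```python
from h import *
np.set_printoptions(precision=3,suppress=True)
t,s=bot.camera("top"),bot.camera("side")
c0=cv2.imread("pics/top0.png")[:,:,::-1];c1=cv2.imread("pics/side0.png")[:,:,::-1]
t0=dict(t,img=c0);s0=dict(s,img=c1)
yel=lambda h,S,v:(h>19)&(h<32)&(S>170)
a=blob(t0,(135,190,182,225),yel);b=blob(s0,(220,158,246,190),yel)
print(a[1:],b[1:]);
for z in(0,.085):
    print("top ext z",z,plane(t0,a[0],z).min(0),plane(t0,a[0],z).max(0))
print(tri(t0,[a[1]],s0,[b[1]]))
# glass tray corners, both views
grey=lambda h,S,v:(S<70)
g=blob(t,(315,122,402,188),grey);gs=blob(s,(328,205,425,272),grey)
q=cv2.boxPoints(cv2.minAreaRect(g[0].astype(np.float32)))
c=cv2.convexHull(gs[0].astype(np.int32)).reshape(-1,2);p=np.array([c[c[:,0].argmin()],c[c[:,1].argmin()],c[c[:,0].argmax()]],float)
print(p,q);print(plane(s,p,.03));print(plane(t,q,.03))
z=[cv2.resize(np.ascontiguousarray(i[y:y+50,x:x+64,::-1]),None,fx=6,fy=6,interpolation=0) for i,x,y in((c0,130,185),(c1,210,150),)]
cv2.imwrite("pics/rest.png",np.hstack(z))
```

```text
Traceback (most recent call last):
  File "h.py", line 21, in blob
    i=1+np.argmax(s[1:,4]);cn=max(cv2.findContours((l==i).astype(np.uint8),0,cv2.CHAIN_APPROX_NONE)[0],key=cv2.contourArea)
        ~~~~~~~~~^^^^^^^^^
ValueError: attempt to get argmax of an empty sequence
```

Run:
```python
from h import *
np.set_printoptions(precision=3,suppress=True)
t,s=bot.camera("top"),bot.camera("side")
c0=cv2.imread("pics/top0.png")[:,:,::-1];c1=cv2.imread("pics/side0.png")[:,:,::-1]
t0=dict(t,img=c0)
yel=lambda h,S,v:(h>19)&(h<34)&(S>150)
a=blob(t0,(135,190,182,225),yel);print(a[1:])
for z in(0,.085): print("top ext z",z,plane(t0,a[0],z).min(0),plane(t0,a[0],z).max(0))
grey=lambda h,S,v:(S<70)
g=blob(t,(315,122,402,188),grey);gs=blob(s,(328,205,425,272),grey)
q=cv2.boxPoints(cv2.minAreaRect(g[0].astype(np.float32)))
c=cv2.convexHull(gs[0].astype(np.int32)).reshape(-1,2);p=np.array([c[c[:,0].argmin()],c[c[:,1].argmin()],c[c[:,0].argmax()]],float)
print("side L,U,R",plane(s,p,.03));print(tri(t,q[[0,1,2]],s,p))
z=[cv2.resize(np.ascontiguousarray(i[y:y+50,x:x+64,::-1]),None,fx=6,fy=6,interpolation=0) for i,x,y in((c0,130,185),(c1,210,150),)]
cv2.imwrite("pics/rest.png",np.hstack(z))
```

```text
(array([160.427, 207.995]), array([ 12,   7,  28,  22, 192], dtype=int32))
top ext z 0 [0.424 0.414 0.   ] [0.497 0.509 0.   ]
top ext z 0.085 [0.418 0.396 0.085] [0.487 0.487 0.085]
side L,U,R [[ 0.535 -0.126  0.03 ]
 [ 0.725 -0.132  0.03 ]
 [ 0.707 -0.361  0.03 ]]
[[ 0.566 -0.092 -0.003  0.002]
 [ 0.744 -0.109  0.008  0.01 ]
 [ 0.71  -0.365  0.032  0.011]]
```

View pics/rest.png

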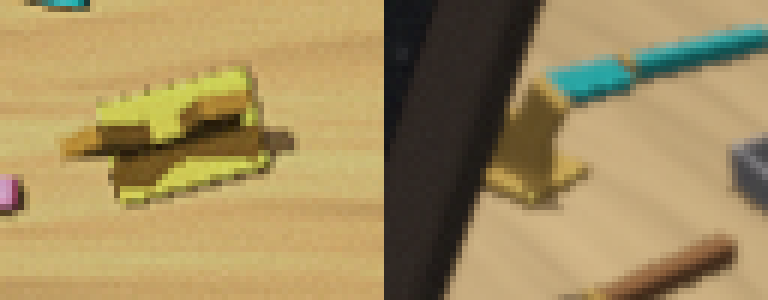

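The rod rest's near edge is at y ≈ 0.396, and the gripper body will reach y ≈ 0.364, so there is clearance. Grasping the paddle now.

```bash
cat >> h.py <<'E'
def down(xy,z0,z1,dF=3,step=.001):
    """lower in small steps until the upward force grows by dF"""
    bot.pause(.2);f0=bot.state()["contact_force"][2]
    z=z0
    while z>z1:
        z-=step;bot.move_l([*xy,z],velocity=.03);f=bot.state()["contact_force"][2]-f0
        if f>dF: break
    print("down",round(z,4),round(f,2));return z
E
python3 - <<'E'
from h import *
xy=[0.4137,0.267]
bot.move_l([*xy,0.03],velocity=.2)
bot.move_l([*xy,0.004],velocity=.05)
print(bot.state()["contact_force"])
bot.move_gripper(0.0,f_grip=25)
print("grip",bot.state()["grip_width"],bot.state()["position"])
bot.move_l([*xy,0.12],velocity=.15)
st=bot.state();print("lifted",st["grip_width"],st["contact_force"],st["time"])
t,s=bot.camera("top"),bot.camera("side")
z=[cv2.resize(np.ascontiguousarray(c["img"][y:y+100,x:x+130,::-1]),None,fx=3,fy=3) for c,x,y in((t,150,150),(s,190,120))]
cv2.imwrite("pics/lift.png",np.hstack(z))
E
```

```text
[-0.18363428 -0.64377399 -0.00530156]
grip 0.01782878641501331 [0.41370765 0.26706095 0.00398374]
lifted 0.017563215063328495 [ 0.08306129 -0.5061957  -1.53573055] 7.6667
```

View pics/lift.png

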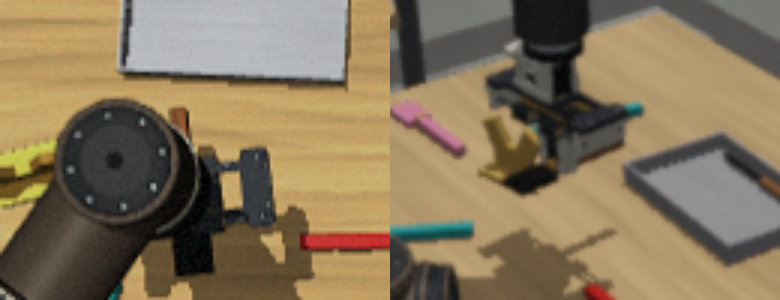

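The paddle is held level at 17.6 mm grip width, with the blade forward and the handle back. Now I'll place it.

Run:
```python
from h import *
np.set_printoptions(precision=3,suppress=True)
xy=[0.639,0.243]
bot.move_to([*xy,0.12],[-90,0,176.9])
bot.move_l([*xy,0.025],velocity=.12)
z=down(xy,.015 if bot.move_l([*xy,.015],velocity=.05) is None else .015,.005)
bot.move_gripper(0.034,f_grip=25)
bot.pause(.2);bot.move_l([*xy,0.15],velocity=.15)
print(bot.state()["time"])
# clear to above the tumbler
bot.move_to([0.425,-0.1245,0.20],[-90,0,140]);bot.move_gripper(.087)
print(bot.state()["time"],bot.state()["joints"])
t,s=bot.camera("top"),bot.camera("side")
black=lambda h,S,v:(v<60);
z=[cv2.resize(np.ascontiguousarray(c["img"][y:y+120,x:x+130,::-1]),None,fx=3,fy=3) for c,x,y in((t,180,110),(s,230,150))]
cv2.imwrite("pics/placed.png",np.hstack(z))
```

```text
down 0.007 7.52
14.3833
16.975 [  9.333  -0.732 -29.385   0.001 -61.344 -49.336]
```

View pics/placed.png

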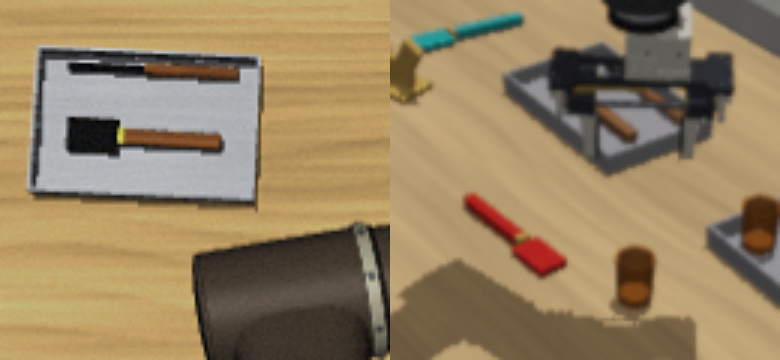

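The paddle lies flat in the middle of the tool tray, clear of the reamer and the walls. Tumbler next.

Run:
```python
from h import *
xy=[0.425,-0.1245]
bot.move_l([*xy,0.08],velocity=.2);bot.move_l([*xy,0.016],velocity=.08)
print(bot.state()["contact_force"])
bot.move_gripper(0.0,f_grip=15)
print("grip",bot.state()["grip_width"])
bot.move_l([*xy,0.14],velocity=.12)
st=bot.state();print(st["grip_width"],st["contact_force"],st["time"])
xy=[0.6355,-0.258]
bot.move_to([*xy,0.14],[-90,0,175.7])
bot.move_l([*xy,0.035],velocity=.12);bot.move_l([*xy,0.026],velocity=.05)
s=bot.camera("side");cv2.imwrite("pics/s3.png",cv2.resize(np.ascontiguousarray(s["img"][180:290,300:450,::-1]),None,fx=4,fy=4))
st=bot.state();print(st["grip_width"],st["time"])
```

```text
[1.03031713 0.47600396 0.60825892]
grip 0.04751032763756935
0.04721978142242901 [-0.29751829 -0.63508557 -1.84915283] 20.6833
0.047553030576606176 23.075
```

View pics/s3.png

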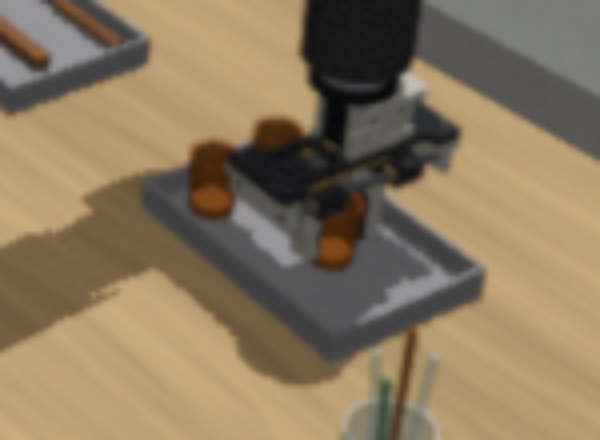

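The tumbler is upright in the fingers over free tray floor. I'll lower it by feel, release and check.

Run:
```python
from h import *
np.set_printoptions(precision=4,suppress=True)
xy=[0.6355,-0.258]
down(xy,.026,.016)
bot.move_gripper(0.066,f_grip=15);bot.pause(.2)
bot.move_l([*xy,0.16],velocity=.12)
bot.move_to([0.42,-0.05,0.33],[-90,0,150]);bot.pause(.3)
t,s=bot.camera("top"),bot.camera("side")
amber=lambda h,S,v:(S>150)&(v<190)&(h<18)
a=blob(t,(342,130,392,178),amber);b=blob(s,(362,205,412,262),amber)
print(a[1:],b[1:],tri(t,[a[1]],s,[b[1]]))
im=np.hstack([cv2.resize(np.ascontiguousarray(c["img"][:,:,::-1]),(400,300),interpolation=cv2.INTER_AREA) for c in(t,s)])
z=np.hstack([cv2.resize(np.ascontiguousarray(c["img"][y:y+75,x:x+100,::-1]),(400,300)) for c,x,y in((t,310,115),(s,325,195))])
cv2.imwrite("pics/end.png",np.vstack([im,z]));print(bot.state()["time"])
```

```text
down 0.019 6.3
(array([368.3354, 153.9268]), array([ 19,  17,  15,  15, 164], dtype=int32)) (array([382.8263, 237.8474]), array([ 15,  24,  13,  19, 190], dtype=int32)) [[ 0.637  -0.2582  0.0344  0.0047]]
28.8333
```

View pics/end.png

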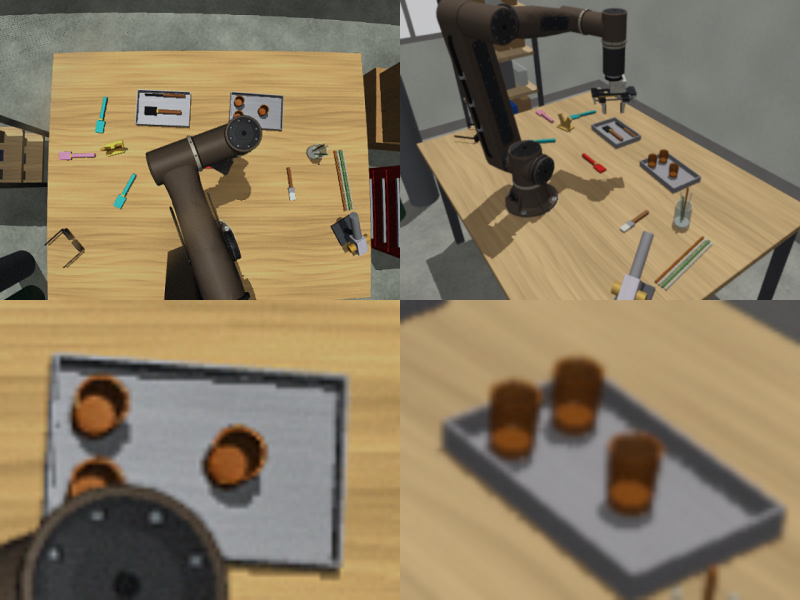

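The tumbler stands upright on the glass tray's floor and the paddle lies flat in the tool tray. The jar, rest and brush haven't moved, so I'm handing in.

```bash
python3 -c "
from station import bot
print(bot.finish_job())"
```

```text
the job is handed in; nothing more can be done
None
```

I put both things in their trays and handed the job in at about 29 s of the 64 s allowed; `finish_job` gives no verdict.

- **Paddle:** I gripped it at its balance point, turned it about 100° and lowered it onto the tool tray floor until it touched, at TCP height 7 mm (8 mm expected). The pictures afterwards show it flat and near the middle of the tray, clear of the reamer and walls.
- **Tumbler:** I gripped it with 15 N and lowered it onto the glass tray floor until it touched, at TCP height 19 mm (20 mm expected). Both final views show it upright. The two views place its mid-height at (0.637, -0.258, 0.034) m, about 30 mm from the tray centre towards the free end.
- **Bystanders:** the jar, rod rest, brush and look-alikes look unmoved in the final pictures. I judged this by eye and did not measure it. The red paddle look-alike was hidden from the top camera and seen only in the side view.

**Checks that disagreed:**
- The two camera rays missed each other by about 5 mm for the tumbler, both before and after placing.
- The glass tray's corners disagreed by up to about 30 mm between the views, because the side outline mixed rim, base and tumbler edges. I therefore used the top view for that tray's position and touch for its floor height.
- My first attempt to find the rod rest by colour in the side view failed, so I took its clearance from the top view alone.

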